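Find the lifted tray panel by touch and weight it down

ROBOT

A 6-joint arm with a two-finger parallel gripper is mounted at the origin on the work surface. World frame = base frame: x ahead of the robot, y to its left, z up, the work surface at z = 0. Lengths are in m, angles in rad, forces in N, time in s.
With the tool pointing down it reaches from about 0.35 to 0.975 m from the base axis. Payload 4.9 kg.
Tool frame: the origin (TCP) lies between the finger pads; the fingertips stand 17 mm ahead of it and the grasp point (between the pads) lies 2 mm behind it (manip.nose_length is the distance from the TCP to the fingertips, in m); z points along the fingers, y is the line along which they close (so a half turn about z gives the same grasp; the last joint's range is limited). The gripper opens to 85 mm and grips with 20 to 120 N. Pads are 22 mm wide; open, the fingers measure 114 mm over their backs; the gripper's body (76 mm by 85 mm) begins 54 mm behind the grasp point. The pads swing forward as they close: fully open they stand 13 mm farther back than shut.
Start: joints at [1.155, 0.053, 1.613, -0, 1.476, -0.119], TCP at [0.183, 0.598, 0.248] pointing down, gripper open.
Joint ranges: [-3.01, 3.01], [-1.01, 2.22], [0.06, 2.58], [-1.02, 4.17], [0.09, 2.62], [-3.14, 3.14]. Speed limits (rad/s): [2.57, 2.57, 3.14, 3.14, 3.14, 3.14].

INTERFACE

Orientations are given as a unit quaternion [w, x, y, z].
In Python, from plant import manip gives the robot as it stands. The module is installed in compiled form; this text tells all that it offers.
- The arm moves only by the tool apply_moves, never from a script. Its argument "moves" is a list of rows, each a list of 3 entries, a list of its own where there are three numbers: the turn, a rotation vector about the tool's x, y, z in rad, then the shift along the tool's x, y, z in cm, then the closure, from -1 (fully open) to 1 (shut), so that 0 is half open. A call has 1 to 20 rows; each row is the pose to reach, as a shift and turn from the pose commanded when the call began, along the tool's axes at that moment; what a row does not reach only later rows make up. A row lasts 1/10 s, in which the tool goes at most 50 mm and 8.59 degrees, less where a joint would pass 70% of its speed; a pose out of reach is approached as far as the arm can. A call with a gripper value outside its range is refused whole. The fingers move at their own pace and stop on an object; the grip force is fixed at half the most. Time passes only in rows, so rows that repeat a pose let the fingers close. It gives the time, the measured TCP pose, the force, the opening and the grip force at its end, in the units of the state.
- manip.state(): the state, without advancing time (a new reading comes with each control period).
- manip.grab_frame(name): name is "scene" or "top" or "wrist"; returns a dict with "image" (384x512x3 uint8, red, green, blue), "K" (3x3 intrinsics, pixels), "rvec" (rotation vector, rad) and "tvec" (3), from world to camera coordinates, as OpenCV has them. Camera axes: x right, y down, z forward; pixel columns grow to the right and rows downward; lengths in m; the calibration is good to about 2 mm. A picture is of the moment at which its call begins. There is no depth.
- manip.job_done(): hands the job in; it is judged then, once.
Trained networks look in a picture, given as the dict that the camera call returned (one of the last four; its "shot" number tells which), for a name from the list of things; names that differ only in an ending like _2 or _b are one class to them, and where a whole thing is asked for, a point or a joint stands for the part that bears it (a point fixed in the world has none). Each returns a list of dicts, best first, with "score" (0 to 1); they miss things now and then, are a little off and sometimes report something else, mostly with a low value. They report only what shows in the picture. A call takes as long as a camera call. They do not tell look-alikes from the thing itself.
- manip.look_for(picture, label): "location" ([x, y, z] in m, in the coordinates of the camera as it stood for that picture, good to about 4 mm: the middle of the surface that is visible of it).
- manip.silhouettes(picture, label): "pixels" (384x512 bool, what is visible of it).
- manip.spot_point(picture, label): "location" ([x, y, z] in m, in the coordinates of the camera as it stood for that picture, good to about 4 mm: a listed point, or the origin of a listed thing).
The state is a dict: "time": time; "joint_pos": joint angles; "joint_vel": joint speeds; "joint_efforts": joint torques, N m; "tool_pos": TCP position; "tool_rot": TCP orientation; "contact_force": force on the tool from outside, world axes, zero at the start; "ft_torque": the same for the moment, N m; "gripper_width": opening from 0.0 (shut) to 1.0 (fully open); "grasp_force": force on a finger pad.
Only numpy, scipy, OpenCV 4.12 (cv2) and the standard library are available. Lean on these libraries where they do the work, as an engineer would, in place of code of your own. Each camera call takes 0.05 s, during which the arm holds its last target. There are 200 camera calls.

TASK

One of the six walnut panels in the aluminium tray has not bonded and stands slightly proud: take the ball stylus from its slanted stand and touch it lightly on the middle of every panel for a moment, left column from front to back and then the right column from front to back (as seen from the robot), to feel which one is high. Put the stylus back fully home in its stand and set the steel weight down gently, upright and centred, on the high panel so that it is held level with the others. Do not strike the lamp or disturb anything else.

Things in the scene. Friction and masses are not known exactly. Their poses are not given: they have to be found in the camera images.
- tray: Fixed aluminium valet tray, 200 mm front to back (its x, away from the robot) by 270 mm wide (its y, to the robot's left), rim 14 mm high and 4 mm thick. Origin: centre of its underside, on the dresser top. Six walnut panels 54 mm square are inlaid in the middle of its floor in two columns (left, right) of three, 56 mm apart centre to centre.
- stylus: Ball stylus (the probe), straight, 148 mm long, about 60 g. Origin: the outermost point of its 8 mm steel ball tip; z runs from there to the tail. Round steel shank 8 mm thick up to 60 mm from the tip, then a square aluminium handle 12 x 12 mm (flats across its x and y axes). It starts in the stand, ball down, leaning 35 degrees from vertical, tail towards the stand's +x.
- stand: Fixed slanted stylus stand: white ceramic block 40 x 40 x 50 mm on an aluminium foot 80 x 60 x 13 mm, about 66 mm high in all. Its round 11 mm bore leans 35 degrees from vertical: from bottom to mouth it runs up and towards the stand's +x (away from the robot). Origin: underside of the foot, below the block.
- stand_bottom (a point): Centre of the bottom of the stand's bore; the stylus tip rests here. The bore is 46 mm deep, with a 3 mm chamfer at the mouth; the mouth's centre lies 26.4 mm towards the stand's +x and 37.7 mm higher than this point.
- weight: Loose steel weight, about 0.8 kg: steel cylinder 50 mm in diameter and 42 mm high, with an upright round walnut grip on top 22 mm in diameter and 48 mm high (90 mm in all). Origin: centre of its underside; z up.
- lamp: Fixed LED desk lamp, not to be struck. Foot 100 x 160 mm, origin under its centre, 165 mm behind the tray's centre. Post 14 mm thick; a bar 30 mm wide reaches 275 mm forward from it, straight above the line between the two columns of panels, 270 to 282 mm above the dresser. It leaves no room for an upright gripper: reach in under it from one side with the tool leaning about 35 degrees.
- cone: Bystander on the tray's left strip: ceramic ring cone, 52 mm wide, 68 mm high. Origin: centre of its underside.
- rollon: Bystander on the tray's left strip: amber glass roll-on bottle, 24 mm thick, 81 mm high. Origin: centre of its underside.
- watch: Bystander on the tray's right strip: steel watch laid out flat front to back, 162 x 40 mm, 11 mm high. Origin: centre of its underside.
- case: Bystander on the robot's left: black plastic sunglasses case with clip-on lid, 64 x 160 mm, 42 mm high. Origin: centre of its underside.
- bowl: Bystander: walnut bowl, 110 mm across, 45 mm high, on the robot's right. Origin: centre of its underside.
- candle: Bystander: lidded glass candle jar, 68 mm across, 75 mm high, on the robot's right. Origin: centre of its underside.
- spot1 (a point): Point on the tray over the middle of the panel place: left column, front (front = nearer the robot, left and right as seen from the robot), at the height of a bonded panel's top face (10 mm above the dresser).
- spot2 (a point): Point on the tray over the middle of the panel place: left column, middle (front = nearer the robot, left and right as seen from the robot), at the height of a bonded panel's top face (10 mm above the dresser).
- spot3 (a point): Point on the tray over the middle of the panel place: left column, back (front = nearer the robot, left and right as seen from the robot), at the height of a bonded panel's top face (10 mm above the dresser).
- spot4 (a point): Point on the tray over the middle of the panel place: right column, front (front = nearer the robot, left and right as seen from the robot), at the height of a bonded panel's top face (10 mm above the dresser).
- spot5 (a point): Point on the tray over the middle of the panel place: right column, middle (front = nearer the robot, left and right as seen from the robot), at the height of a bonded panel's top face (10 mm above the dresser).
- spot6 (a point): Point on the tray over the middle of the panel place: right column, back (front = nearer the robot, left and right as seen from the robot), at the height of a bonded panel's top face (10 mm above the dresser).
- panel_a: One of the six walnut panels, 54 mm square; which lies in which place varies. Bonded panels have their top 10 mm above the dresser; the unbonded one rides 4 mm higher, level, on springy foam, starts to give at about 4 N and is level with the rest at about 5 N. Origin: on the tray's floor (4 mm above the dresser) under the panel's centre, whether it has lifted or not.
- panel_b: One of the six walnut panels, 54 mm square; which lies in which place varies. Bonded panels have their top 10 mm above the dresser; the unbonded one rides 4 mm higher, level, on springy foam, starts to give at about 4 N and is level with the rest at about 5 N. Origin: on the tray's floor (4 mm above the dresser) under the panel's centre, whether it has lifted or not.
- panel_c: One of the six walnut panels, 54 mm square; which lies in which place varies. Bonded panels have their top 10 mm above the dresser; the unbonded one rides 4 mm higher, level, on springy foam, starts to give at about 4 N and is level with the rest at about 5 N. Origin: on the tray's floor (4 mm above the dresser) under the panel's centre, whether it has lifted or not.
- panel_d: One of the six walnut panels, 54 mm square; which lies in which place varies. Bonded panels have their top 10 mm above the dresser; the unbonded one rides 4 mm higher, level, on springy foam, starts to give at about 4 N and is level with the rest at about 5 N. Origin: on the tray's floor (4 mm above the dresser) under the panel's centre, whether it has lifted or not.
- panel_e: One of the six walnut panels, 54 mm square; which lies in which place varies. Bonded panels have their top 10 mm above the dresser; the unbonded one rides 4 mm higher, level, on springy foam, starts to give at about 4 N and is level with the rest at about 5 N. Origin: on the tray's floor (4 mm above the dresser) under the panel's centre, whether it has lifted or not.
- panel_f: One of the six walnut panels, 54 mm square; which lies in which place varies. Bonded panels have their top 10 mm above the dresser; the unbonded one rides 4 mm higher, level, on springy foam, starts to give at about 4 N and is level with the rest at about 5 N. Origin: on the tray's floor (4 mm above the dresser) under the panel's centre, whether it has lifted or not.
There are look-alikes about, which are no part of the job. There is more than one size of the stylus; the job needs the smallest.

How it is judged:
On the way, in this order (a step that is already met when the one before it is completed fails the run):
1. the stylus tip touches the panel at the left front (horizontal distance between stylus and spot1 below 0.024 m and (contact force between stylus and panel_a above 0.3 N or contact force between stylus and panel_b above 0.3 N or contact force between stylus and panel_c above 0.3 N or contact force between stylus and panel_d above 0.3 N or contact force between stylus and panel_e above 0.3 N or contact force between stylus and panel_f above 0.3 N)), for 0.1 s.
2. the stylus tip touches the panel at the left middle (horizontal distance between stylus and spot2 below 0.024 m and (contact force between stylus and panel_a above 0.3 N or contact force between stylus and panel_b above 0.3 N or contact force between stylus and panel_c above 0.3 N or contact force between stylus and panel_d above 0.3 N or contact force between stylus and panel_e above 0.3 N or contact force between stylus and panel_f above 0.3 N)), for 0.1 s.
3. the stylus tip touches the panel at the left back (horizontal distance between stylus and spot3 below 0.024 m and (contact force between stylus and panel_a above 0.3 N or contact force between stylus and panel_b above 0.3 N or contact force between stylus and panel_c above 0.3 N or contact force between stylus and panel_d above 0.3 N or contact force between stylus and panel_e above 0.3 N or contact force between stylus and panel_f above 0.3 N)), for 0.1 s.
4. the stylus tip touches the panel at the right front (horizontal distance between stylus and spot4 below 0.024 m and (contact force between stylus and panel_a above 0.3 N or contact force between stylus and panel_b above 0.3 N or contact force between stylus and panel_c above 0.3 N or contact force between stylus and panel_d above 0.3 N or contact force between stylus and panel_e above 0.3 N or contact force between stylus and panel_f above 0.3 N)), for 0.1 s.
5. the stylus tip touches the panel at the right middle (horizontal distance between stylus and spot5 below 0.024 m and (contact force between stylus and panel_a above 0.3 N or contact force between stylus and panel_b above 0.3 N or contact force between stylus and panel_c above 0.3 N or contact force between stylus and panel_d above 0.3 N or contact force between stylus and panel_e above 0.3 N or contact force between stylus and panel_f above 0.3 N)), for 0.1 s.
6. the stylus tip touches the panel at the right back (horizontal distance between stylus and spot6 below 0.024 m and (contact force between stylus and panel_a above 0.3 N or contact force between stylus and panel_b above 0.3 N or contact force between stylus and panel_c above 0.3 N or contact force between stylus and panel_d above 0.3 N or contact force between stylus and panel_e above 0.3 N or contact force between stylus and panel_f above 0.3 N)), for 0.1 s.
At the end, for the whole second after the job is handed in: The weight stands released and upright (within 3 degrees) on the high panel, within 12 mm of its centre, with the panel pressed down level with the others (within 1.5 mm); the stylus is back in its stand with its tip within 8 mm of the bottom of the bore; both are at rest (((horizontal distance between weight and panel_a below 0.012 m and distance of panel_a_face_c0 from where it was at the start of the episode above 0.0025 m) or (horizontal distance between weight and panel_b below 0.012 m and distance of panel_b_face_c0 from where it was at the start of the episode above 0.0025 m) or (horizontal distance between weight and panel_c below 0.012 m and distance of panel_c_face_c0 from where it was at the start of the episode above 0.0025 m) or (horizontal distance between weight and panel_d below 0.012 m and distance of panel_d_face_c0 from where it was at the start of the episode above 0.0025 m) or (horizontal distance between weight and panel_e below 0.012 m and distance of panel_e_face_c0 from where it was at the start of the episode above 0.0025 m) or (horizontal distance between weight and panel_f below 0.012 m and distance of panel_f_face_c0 from where it was at the start of the episode above 0.0025 m)) and height (world z) of weight between 0.0075 and 0.0115 m and angle between weight's own z axis and vertical below 0.05 rad and linear speed of weight below 0.02 m/s and distance between stylus and stand_bottom below 0.008 m and linear speed of stylus below 0.05 m/s); the robot touches nothing.
It fails at once if a bystander (ring cone, roll-on bottle, watch, case, bowl, candle) is shifted more than 15 mm or tipped (distance of any of cone, rollon, watch, case, bowl, candle from where it was at the start of the episode above 0.015 m or angle between any of cone, rollon, candle, bowl's own z axis and vertical above 0.35 rad).
It fails at once if the lamp is struck (more than 3 N) (contact force between lamp and the arm above 3 N or contact force between lamp and the fingers above 3 N or contact force between lamp and stylus above 3 N or contact force between lamp and weight above 3 N).
It fails at once if the stylus presses on a panel with more than 40 N (contact force between stylus and panel_a above 40 N or contact force between stylus and panel_b above 40 N or contact force between stylus and panel_c above 40 N or contact force between stylus and panel_d above 40 N or contact force between stylus and panel_e above 40 N or contact force between stylus and panel_f above 40 N).
It fails at once if the weight lands on a panel with more than 45 N (contact force between weight and panel_a above 45 N or contact force between weight and panel_b above 45 N or contact force between weight and panel_c above 45 N or contact force between weight and panel_d above 45 N or contact force between weight and panel_e above 45 N or contact force between weight and panel_f above 45 N).
It also fails if it takes over 72 s, if anything falls off the work surface, if the arm or the gripper's body presses on something with over 40 N, if the wrist force passes 120 N, or if a joint passes its speed limit or range.

## Working session

There is one attempt and no reset: what is moved stays moved. The work goes in short steps, Python scripts to look and compute and a tool call to move; the robot and the scene stay as the last step left them, time stands still between calls to the robot, and variables do not carry over. Pictures are saved under pics/ and viewed, at most 10 in all, crops included, and the job is handed in when it is done.

Besides the shell and the picture viewer there is one more tool, called after "Request:" by a JSON object that holds its "fn" and its "kwargs", one argument or row to a line. apply_moves: Moves the arm, as the interface text tells. Its arguments: {"type":"object","properties":{"moves":{"type":"array"}},"required":["moves"]}

```bash
mkdir -p pics; cat > h.py <<'E'
import numpy as np, cv2
from plant import manip
from scipy.spatial.transform import Rotation as R
def w(p,loc):
    Rm=cv2.Rodrigues(np.array(p['rvec'],float))[0]
    return Rm.T@(np.array(loc)-np.array(p['tvec']).ravel())
def pix(p,X):
    return cv2.projectPoints(np.array([X],float),np.array(p['rvec'],float),np.array(p['tvec'],float),np.array(p['K'],float),None)[0].ravel().round()
def save(p,n): cv2.imwrite('pics/'+n,p['image'][:,:,::-1])
def q(s): a=s['tool_rot']; return R.from_quat([a[1],a[2],a[3],a[0]])
E
python3 - <<'E'
from h import *
s=manip.state();print(s['time'],s['tool_pos'],s['tool_rot'],s['contact_force'],q(s).as_matrix().round(3))
ims=[]
for c in ['scene','top']:
    p=manip.grab_frame(c);ims.append(p['image'])
    Rm=cv2.Rodrigues(np.array(p['rvec'],float))[0];print(c,(-Rm.T@np.array(p['tvec']).ravel()).round(3),p['K'][0][0])
    for n in ['tray','stylus','stand','stand_bottom','weight','lamp','cone','rollon','watch','case','bowl','candle','spot1','spot3','spot4','spot6']:
        for d in manip.spot_point(p,n)[:4]:
            X=w(p,d['location']);print(n,round(d['score'],2),X.round(4),pix(p,X))
cv2.imwrite('pics/a.png',cv2.resize(np.vstack(ims),(512,768))[:,:,::-1]) if 0 else [cv2.imwrite(f'pics/a{i}.png',cv2.resize(m,(800,600),interpolation=2)[:,:,::-1]) for i,m in enumerate(ims)]
print(manip.state()['time'])
E
```

```text
0.0 [0.18258002 0.59713277 0.24706932] [-2.52821015e-04  1.47857884e-01  9.89008094e-01 -9.85885024e-04] [ 0.2928505  -0.37479609  0.07069331] [[-0.956  0.292 -0.001]
 [ 0.292  0.956 -0.002]
 [ 0.    -0.002 -1.   ]]
scene [1.44  0.106 1.022] 462.9291384912189
tray 0.64 [0.5668 0.0306 0.0067] [281. 201.]
tray 0.56 [0.4951 0.2862 0.0152] [371. 193.]
tray 0.49 [ 0.4935  0.2829 -0.001 ] [369. 196.]
tray 0.2 [0.5152 0.0255 0.0032] [282. 188.]
stylus 0.63 [0.409  0.0691 0.0065] [300. 165.]
stylus 0.62 [0.3619 0.2971 0.0052] [375. 164.]
stylus 0.61 [0.5179 0.028  0.0029] [282. 189.]
stylus 0.42 [0.494  0.2823 0.0186] [370. 192.]
stand 0.62 [ 0.4897  0.2859 -0.002 ] [370. 195.]
stand_bottom 0.88 [0.495  0.2852 0.0159] [371. 193.]
weight 0.64 [ 5.016e-01 -3.310e-01  4.000e-04] [168. 170.]
lamp 0.85 [ 7.325e-01  6.100e-03 -3.000e-04] [263. 247.]
lamp 0.36 [ 0.5006 -0.331  -0.0029] [168. 170.]
cone 0.75 [0.504  0.0932 0.0041] [305. 189.]
cone 0.73 [ 0.5143 -0.0288  0.0069] [264. 185.]
cone 0.26 [ 0.6278 -0.0264  0.0041] [258. 215.]
case 0.6 [ 0.5127 -0.03    0.0013] [263. 186.]
case 0.56 [ 0.71
[... 1966 characters left out ...]
1  0.0065] [238. 200.]
spot1 0.78 [ 0.6242 -0.024   0.0109] [238. 183.]
spot1 0.77 [0.573  0.0318 0.0103] [220. 200.]
spot3 0.94 [ 0.5144 -0.0265  0.0108] [239. 219.]
spot3 0.84 [ 0.5708 -0.0231  0.0065] [238. 200.]
spot3 0.78 [ 0.6242 -0.024   0.0109] [238. 183.]
spot3 0.77 [0.573  0.0318 0.0103] [220. 200.]
spot4 0.94 [ 0.5144 -0.0265  0.0108] [239. 219.]
spot4 0.84 [ 0.5708 -0.0231  0.0065] [238. 200.]
spot4 0.78 [ 0.6242 -0.024   0.0109] [238. 183.]
spot4 0.77 [0.573  0.0318 0.0103] [220. 200.]
spot6 0.94 [ 0.5144 -0.0265  0.0108] [239. 219.]
spot6 0.84 [ 0.5708 -0.0231  0.0065] [238. 200.]
spot6 0.78 [ 0.6242 -0.024   0.0109] [238. 183.]
spot6 0.77 [0.573  0.0318 0.0103] [220. 200.]
1.7
```

View pics/a0.png

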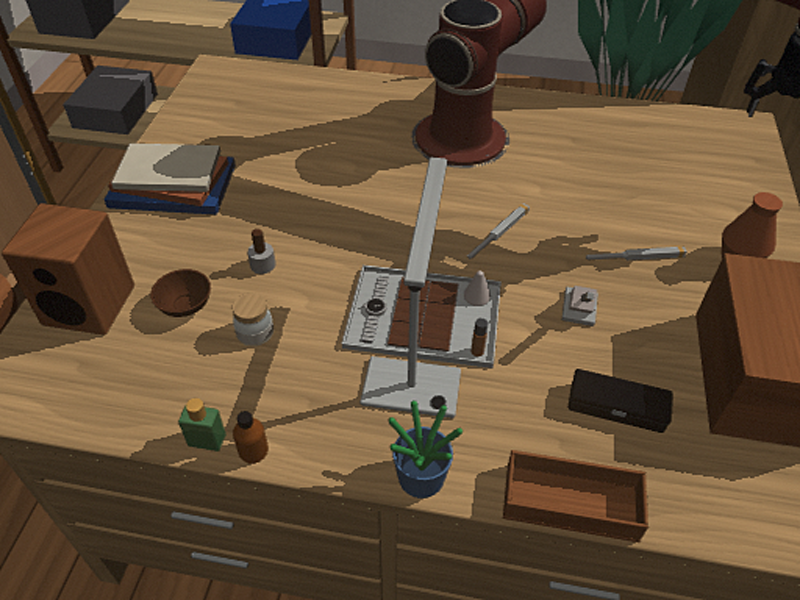

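View pics/a1.png

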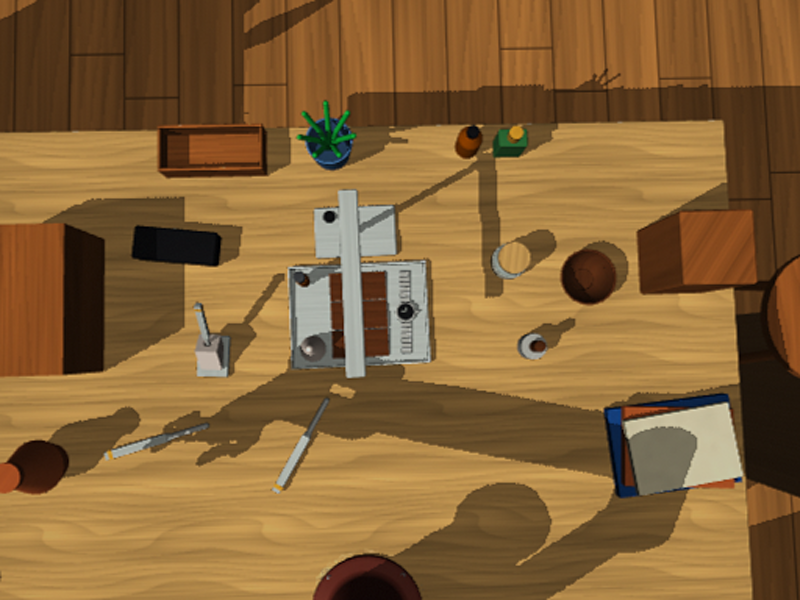

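The scene view shows the tray at about (420,315), the stand at (580,305) and the weight at (260,250), all in 800-px coordinates. There are three stylus candidates in the top view: (205,325) in the stand, (155,440) lying on the left, and (300,445) lying in front. The one in the stand fits the description, because the job's stylus starts there. I'll confirm it in a crop and measure yaw.

```bash
python3 - <<'E'
from h import *
p=manip.grab_frame('top');im=p['image']
K=np.array(p['K']);Rm=cv2.Rodrigues(np.array(p['rvec'],float))[0];C=-Rm.T@np.array(p['tvec']).ravel()
def ray(u,v,z):
    d=Rm.T@np.linalg.inv(K)@[u,v,1];return C+d*(z-C[2])/d[2]
for d in manip.silhouettes(p,'stylus')[:4]:
    ys,xs=np.nonzero(d['pixels']);print('st',d['score'],len(xs),xs.mean(),ys.mean(),xs[ys.argmin()],ys.min(),ys.max(),xs.min(),xs.max())
    t=ys<=ys.min()+3; print(ray(xs[t].mean()+.0,ys.min(),.139).round(4)); r=cv2.minAreaRect(np.c_[xs,ys].astype(np.float32));print(r)
for n,z in [('stand',.06),('tray',.014),('weight',.05)]:
  for d in manip.silhouettes(p,n)[:2]:
    ys,xs=np.nonzero(d['pixels']);r=cv2.minAreaRect(np.c_[xs,ys].astype(np.float32));print(n,d['score'],len(xs),r)
    print([ray(*b,z).round(4)[:2] for b in cv2.boxPoints(r)])
c=cv2.resize(im[175:325,60:260],(800,600),interpolation=cv2.INTER_CUBIC)
cv2.imwrite('pics/b.png',c[:,:,::-1])
cv2.imwrite('pics/c.png',cv2.resize(im[155:245,180:300],(800,600),interpolation=cv2.INTER_CUBIC)[:,:,::-1])
E
```

```text
st 0.71 372 95.81720430107526 282.8010752688172 129 271 294 66 132
[0.3804 0.2787 0.139 ]
((99.04324340820312, 281.64056396484375), (7.131582736968994, 68.66905975341797), 72.89727020263672)
st 0.61 125 128.976 206.576 125 195 219 124 133
[0.5852 0.2777 0.139 ]
((128.95001220703125, 206.8500213623047), (24.981992721557617, 5.692099571228027), 71.56504821777344)
st 0.56 306 190.9640522875817 287.1143790849673 208 255 314 175 209
[0.417 0.06  0.139]
((192.39111328125, 284.72161865234375), (5.3361358642578125, 67.10771179199219), 29.538780212402344)
st 0.48 136 214.98529411764707 201.9264705882353 215 193 210 211 219
[0.5849 0.038  0.139 ]
((215.0, 201.5), (17.0, 8.0), 90.0)
stand 0.69 536 ((135.5, 227.5), (27.0, 23.0), 90.0)
[array([0.5361, 0.3074]), array([0.5344, 0.241 ]), array([0.4562, 0.2416]), array([0.458 , 0.3078])]
stand 0.43 135 ((129.3076934814453, 207.0384521484375), (24.906749725341797, 6.471832275390625), 78.69007110595703)
[array([0.5901, 0.3081]), array([0.5934, 0.2897]), array([0.5219, 0.276 ]), array([0.5186, 0.2943])]
tray 0.65 2996 ((228.53244018554688, 201.14837646484375), (65.66796875, 89.43827056884766), 87.1375961303711)
[array([0.6654, 0.1439]), array([ 0.6729, -0.1295]), array([ 0.4721, -0.1336]), array([0.4658, 0.1368])]
weight 0.61 230 ((339.5, 221.0), (14.0, 17.0), 90.0)
[array([ 0.5208, -0.2993]), array([ 0.5195, -0.35  ]), array([ 0.4781, -0.3482]), array([ 0.4795, -0.2976])]
weight 0.19 3146 ((228.89808654785156, 201.68777465820312), (67.36811828613281, 90.32648468017578), 88.23760986328125)
[array([0.6641, 0.137 ]), array([ 0.6663, -0.1311]), array([ 0.4663, -0.1314]), array([0.4652, 0.1338])]
```

View pics/b.png

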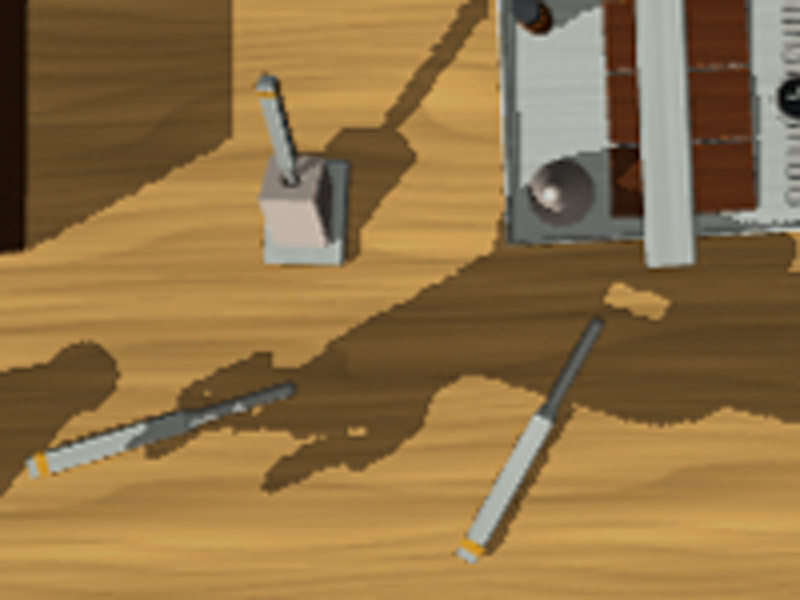

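View pics/c.png

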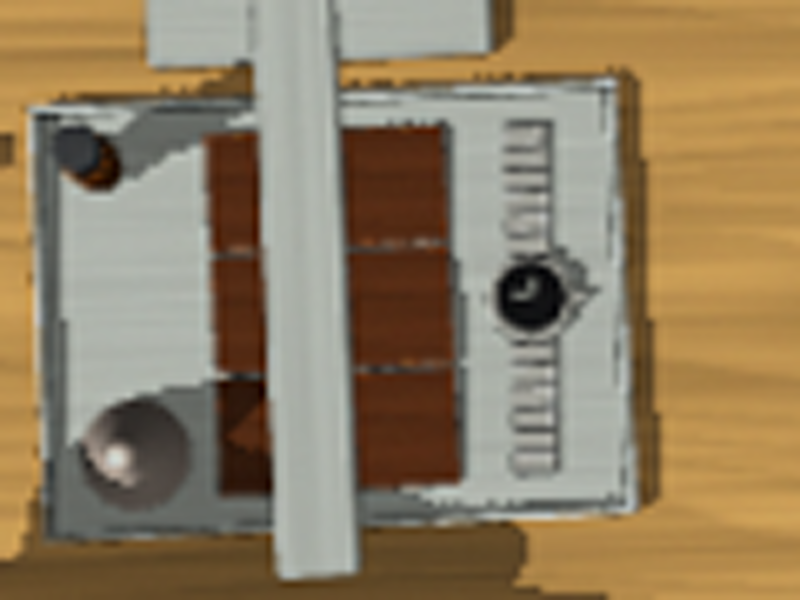

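The crop shows the stylus in the stand, with its tail at crop (265,85) and its mouth at (290,180). The two lying at (160,430) and (535,440) are about 205 mm long, so they are the larger look-alikes. The one in the stand is the right one. Next I'll move to a pre-grasp pose on its axis.

```bash
cat >> h.py <<'E'
def axes(lean_dir_deg, tilt_deg, ydir):
    """tool z = -(tail axis leaning towards lean_dir); ydir: world vec the tool y should follow"""
    l=np.radians(lean_dir_deg);t=np.radians(tilt_deg)
    z=-np.array([np.sin(t)*np.cos(l),np.sin(t)*np.sin(l),np.cos(t)])
    y=np.array(ydir,float);y-=y@z*z;y/=np.linalg.norm(y)
    return R.from_matrix(np.c_[np.cross(y,z),y,z])
def plan(p,rt=None,s=None):
    s=s or manip.state();r0=q(s);rt=rt or r0
    print('turn',(r0.inv()*rt).as_rotvec().round(3).tolist(),'shift',(100*r0.inv().apply(np.array(p)-s['tool_pos'])).round(2).tolist())
E
python3 - <<'E'
from h import *
r=axes(-4.5,35,[1,-.08,0])
plan([.35,.40,.33],r);plan([.612,.278,.186],r)
E
```

```text
turn [0.514, 0.412, 1.309] shift [-21.77, -14.01, -8.17]
turn [0.514, 0.412, 1.309] shift [-50.39, -18.02, 6.23]
```

Request:
{"fn": "apply_moves", "kwargs": {
  "moves": [
    [[0,0,0.1],[-3,-2,-6],-1],
    [[0,0,0.3],[-10,-7,-8],-1],
    [[0.1,0.1,0.5],[-16,-10,-8.2],-1],
    [[0.2,0.2,0.7],[-22,-14,-8.2],-1],
    [[0.514,0.412,1.309],[-27,-14.7,-8],-1],
    [[0.514,0.412,1.309],[-32,-15.5,-6],-1],
    [[0.514,0.412,1.309],[-37,-16,-4],-1],
    [[0.514,0.412,1.309],[-42,-17,-1],-1],
    [[0.514,0.412,1.309],[-47,-17.5,2],-1],
    [[0.514,0.412,1.309],[-50.4,-18,5],-1],
    [[0.514,0.412,1.309],[-50.4,-18,6.2],-1],
    [[0.514,0.412,1.309],[-50.4,-18,6.2],-1],
    [[0.514,0.412,1.309],[-50.4,-18,6.2],-1],
    [[0.514,0.412,1.309],[-50.4,-18,6.2],-1]
  ]
}}

```text
time: 3.35
tool_pos: [0.6122, 0.2771, 0.1839]
tool_rot: [-0.222, 0.701, 0.646, -0.206]
contact_force: [0.5, -0.1, 0.6]
gripper_width: 1.001
grasp_force: 0.0
```

```bash
python3 - <<'E'
from h import *
s=manip.state();print(s['time'],s['tool_pos'],s['joint_pos'],s['contact_force'],q(s).as_matrix().round(3))
p=manip.grab_frame('wrist');cv2.imwrite('pics/d.png',cv2.resize(p['image'],(800,600))[:,:,::-1])
Rm=cv2.Rodrigues(np.array(p['rvec'],float))[0];print((-Rm.T@np.array(p['tvec']).ravel()).round(3),p['K'])
for n in ['stylus','stand','stand_bottom']:
    for d in manip.spot_point(p,n)[:3]:
        X=w(p,d['location']);print(n,round(d['score'],2),X.round(4),pix(p,X))
a=np.array([.572,-.045,.819]);B=np.array([.4945,.287,.0175])
for t in (0,.046,.06,.148):print(pix(p,B+a*t)*1.5625)
E
```

```text
3.35 [0.61224642 0.27714828 0.18391958] [0.24247967 0.54692721 1.20469194 0.19932774 1.97281625 0.34769118] [ 0.51322779 -0.06754165  0.63902153] [[ 0.082  0.814 -0.575]
 [ 0.997 -0.068  0.046]
 [-0.002 -0.577 -0.817]]
[0.691 0.353 0.287] [[335.88330328   0.         254.43360896]
 [  0.         335.88330328 188.9198225 ]
 [  0.           0.           1.        ]]
stylus 0.96 [0.406  0.069  0.0163] [212. 318.]
stylus 0.85 [0.3633 0.2946 0.0084] [172. 148.]
stylus 0.73 [0.499  0.2854 0.0181] [258. 164.]
stand 0.94 [ 4.920e-01  2.911e-01 -1.000e-04] [262. 154.]
[396.875 253.125]
[396.875 271.875]
[396.875  279.6875]
[395.3125 346.875 ]
```

View pics/d.png

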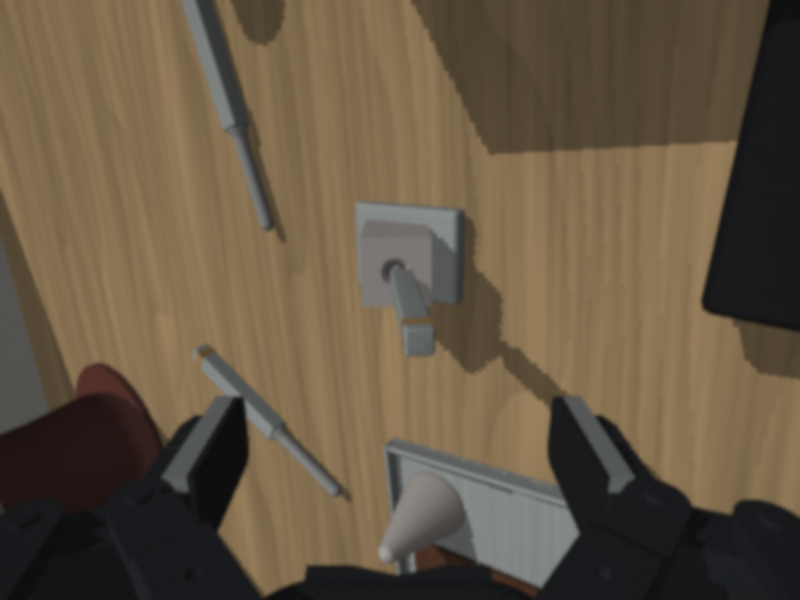

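```bash
python3 - <<'E'
from h import *
from scipy.optimize import least_squares
P={'w':manip.grab_frame('wrist'),'t':manip.grab_frame('top'),'s':manip.grab_frame('scene')}
def ax(psi): return np.array([.5736*np.cos(psi),.5736*np.sin(psi),.8192])
obs=[('w',.046,(393/1.5625,271/1.5625)),('w',.148,(419/1.5625,341/1.5625)),('t',.046,(132.8,220.2)),('t',.148,(126.2,195.5))]
def px(c,X):
    p=P[c];return cv2.projectPoints(np.array([X],float),np.array(p['rvec'],float),np.array(p['tvec'],float),np.array(p['K'],float),None)[0].ravel()
def f(v,full=False):
    r=[(px(c,v[:3]+s*ax(v[3]))-u) for c,s,u in obs]
    return np.r_[np.concatenate(r),(v[2]-.018)/.002,(v[:2]-[.4955,.2863])/.003]
o=least_squares(f,[.4945,.287,.0175,-.08]);print(o.x.round(4),np.degrees(o.x[3]),f(o.x).round(1))
s=manip.state();rt=axes(np.degrees(o.x[3]),35,[np.cos(o.x[3]),np.sin(o.x[3]),0])
for L in (.206,.106): plan(o.x[:3]+L*ax(o.x[3]),rt,s)
for d in manip.silhouettes(P['s'],'stylus')[:5]:
    ys,xs=np.nonzero(d['pixels']);print(d['score'],len(xs),xs.min(),xs.max(),ys.min(),ys.max())
print(px('s',o.x[:3]+.148*ax(o.x[3])),px('s',o.x[:3]+.046*ax(o.x[3])))
E
```

```text
[ 0.4964  0.2877  0.0154 -0.0611] -3.500733205563705 [ 8.   0.4 -5.7  0.3 -0.7 -1.8 -1.3  1.1 -1.3  0.3  0.5]
turn [0.003, -0.01, -0.014] shift [0.16, 0.44, 0.19]
turn [0.003, -0.01, -0.014] shift [0.06, 0.41, 10.19]
0.69 351 159 175 146 174
0.53 311 299 338 131 165
[378.65390633 185.89885755] [373.88879803 191.09794985]
```

```bash
cat > fit.py <<'E'
from h import *
from scipy.optimize import least_squares
P={'w':manip.grab_frame('wrist'),'t':manip.grab_frame('top')}
def ax(psi,t): return np.array([np.sin(t)*np.cos(psi),np.sin(t)*np.sin(psi),np.cos(t)])
obs=[('w',.148,(419/1.5625,341/1.5625)),('w',.060,(400/1.5625,275/1.5625)),('t',.055,(132.5,220.)),('t',.148,(126.2,195.5))]
def px(c,X):
    p=P[c];return cv2.projectPoints(np.array([X],float),np.array(p['rvec'],float),np.array(p['tvec'],float),np.array(p['K'],float),None)[0].ravel()
def f(v):
    r=[(px(c,v[:3]+s*ax(v[3],v[4]))-u) for c,s,u in obs]
    return np.r_[np.concatenate(r),(v[2]-.018)/.002,(v[:2]-[.4955,.2863])/.003,(v[4]-np.radians(37))/.035]
o=least_squares(f,[.4945,.287,.0175,-.08,.63]).x;print(o.round(4),np.degrees(o[3:]),f(o).round(1))
s=manip.state();rt=axes(np.degrees(o[3]),37,[np.cos(o[3]),np.sin(o[3]),0])
for L in (.206,.106): print(o[:3]+L*ax(*o[3:]));plan(o[:3]+L*ax(*o[3:]),rt,s)
E
python3 fit.py
```

```text
[ 0.4895  0.2893  0.0172 -0.0862  0.6827] [-4.93606725 39.11593165] [-0.2 -0.1  0.5  0.8 -1.1 -2.  -0.4  0.7 -0.4 -2.   1.   1.1]
[0.61896153 0.27808503 0.17700377]
turn [0.036, 0.004, 0.005] shift [0.01, 1.16, 0.42]
[0.55610635 0.28351348 0.09941667]
turn [0.036, 0.004, 0.005] shift [0.05, 0.44, 10.4]
```

Request:
{"fn": "apply_moves", "kwargs": {
  "moves": [
    [[0.04,0,0],[0,1.1,0.4],-1],
    [[0.04,0,0],[0,1.0,2.5],-1],
    [[0.04,0,0],[0,0.8,5],-1],
    [[0.04,0,0],[0,0.6,7.5],-1],
    [[0.04,0,0],[0,0.45,9.5],-1],
    [[0.04,0,0],[0.05,0.45,10.4],-0.5],
    [[0.04,0,0],[0.05,0.45,10.4],0],
    [[0.04,0,0],[0.05,0.45,10.4],0.5],
    [[0.04,0,0],[0.05,0.45,10.4],1],
    [[0.04,0,0],[0.05,0.45,10.4],1],
    [[0.04,0,0],[0.05,0.45,10.4],1],
    [[0.04,0,0],[0.05,0.45,10.4],1],
    [[0.04,0,0],[0.05,0.45,10.4],1],
    [[0.04,0,0],[0.05,0.45,10.4],1]
  ]
}}

```text
time: 5.25
tool_pos: [0.5571, 0.2832, 0.0999]
tool_rot: [-0.234, 0.696, 0.643, -0.216]
contact_force: [1.5, 0.3, 6.2]
gripper_width: 0.13
grasp_force: 58.5
```

```bash
python3 - <<'E'
from h import *
s=manip.state();print(s['time'],s['tool_pos'],s['joint_pos'],s['contact_force'],s['gripper_width'],q(s).as_matrix().round(3))
p=manip.grab_frame('wrist');cv2.imwrite('pics/e.png',cv2.resize(p['image'],(800,600))[:,:,::-1])
E
```

```text
5.25 [0.55707697 0.28318214 0.09992188] [0.26436176 0.53892763 1.37440259 0.21354486 1.84289331 0.33625002] [1.48864218 0.32160507 6.17565183] 0.129973357224448 [[ 0.08   0.794 -0.603]
 [ 0.997 -0.063  0.048]
 [ 0.    -0.605 -0.796]]
```

View pics/e.png

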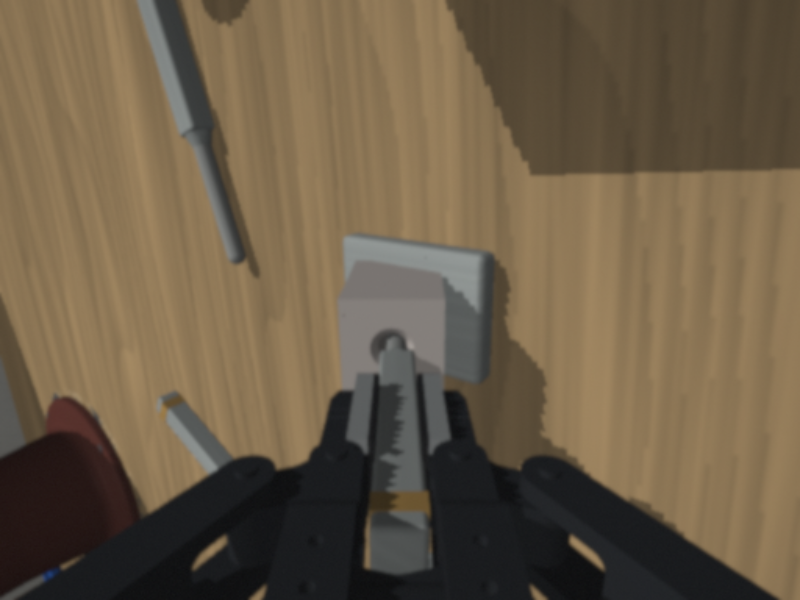

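The stylus is held: opening 11 mm, handle seated squarely between the pads, shank still in the bore at (393,345). Now I'll withdraw it along its axis.

```bash
python3 - <<'E'
from h import *
r=axes(-90,38,[1,0,0])
s=manip.state();print(s['contact_force'])
a=-q(s).as_matrix()[:,2]
plan(np.array(s['tool_pos'])+.07*a)
for p in ([.56,.26,.30],[.43,.17,.42],[.40,0,.43],[.42,-.18,.42],[.50,-.22,.30]): plan(p,r)
E
```

```text
[1.44797059 0.22884566 5.69458126]
turn [0.0, 0.0, 0.0] shift [0.0, -0.0, -7.0]
turn [-0.598, 0.613, -0.289] shift [-2.29, -11.72, -16.22]
turn [-0.598, 0.613, -0.289] shift [-12.29, -28.73, -18.38]
turn [-0.598, 0.613, -0.289] shift [-29.48, -30.63, -18.18]
turn [-0.598, 0.613, -0.289] shift [-47.26, -27.3, -19.46]
turn [-0.598, 0.613, -0.289] shift [-50.61, -13.44, -14.92]
```

Request:
{"fn": "apply_moves", "kwargs": {
  "moves": [
    [[0,0,0],[0,0,-1.5],1],
    [[0,0,0],[0,0,-4],1],
    [[0,0,0],[0,0,-7],1],
    [[0,0,0],[-1,-5,-11],1],
    [[-0.1,0.1,-0.05],[-2.3,-10,-15],1],
    [[-0.2,0.2,-0.1],[-4,-14,-17],1],
    [[-0.3,0.3,-0.15],[-6,-18,-17.5],1],
    [[-0.4,0.4,-0.2],[-8,-22.5,-18],1],
    [[-0.6,0.61,-0.29],[-12,-26,-18.3],1],
    [[-0.6,0.61,-0.29],[-16,-28.7,-18.3],1],
    [[-0.6,0.61,-0.29],[-20.5,-29.5,-18.2],1],
    [[-0.6,0.61,-0.29],[-25,-30,-18.2],1],
    [[-0.6,0.61,-0.29],[-29.5,-30.6,-18.2],1],
    [[-0.6,0.61,-0.29],[-34,-30,-18.5],1],
    [[-0.6,0.61,-0.29],[-38.5,-29,-19],1],
    [[-0.6,0.61,-0.29],[-43,-28,-19.4],1],
    [[-0.6,0.61,-0.29],[-47.3,-27.3,-19.5],1],
    [[-0.6,0.61,-0.29],[-47.3,-27.3,-19.5],1],
    [[-0.6,0.61,-0.29],[-47.3,-27.3,-19.5],1],
    [[-0.6,0.61,-0.29],[-47.3,-27.3,-19.5],1]
  ]
}}

```text
time: 7.3
tool_pos: [0.4199, -0.1799, 0.4199]
tool_rot: [-0.229, 0.668, 0.67, 0.229]
contact_force: [0.7, 0.5, -1.1]
gripper_width: 0.131
grasp_force: 58.7
```

```bash
python3 - <<'E'
from h import *
r=axes(-90,38,[1,.035,0])
s=manip.state();print(s['time'],s['tool_pos'],s['joint_pos'],s['contact_force'],s['gripper_width'],q(s).as_matrix().round(3))
t=np.array([0,.6157,-.788])
plan([.50,-.22,.30],r);plan([.512,-.15,.20],r)
for h in (.035,): plan(np.array([.512,.029,h])-t*.107,r)
E
```

```text
7.3 [ 0.41991641 -0.17985726  0.4199379 ] [-0.81902033 -0.19110811  1.65356491  0.51559113  2.1300428  -0.64466295] [ 0.65525567  0.47707032 -1.1182032 ] 0.13055697717285422 [[-0.002  1.    -0.   ]
 [ 0.791  0.002  0.612]
 [ 0.612  0.001 -0.791]]
turn [-0.001, 0.004, -0.025] shift [-10.54, 7.99, 7.02]
turn [-0.001, 0.004, -0.025] shift [-11.13, 9.19, 19.21]
turn [-0.001, 0.004, -0.025] shift [-7.13, 9.21, 32.52]
```

Request:
{"fn": "apply_moves", "kwargs": {
  "moves": [
    [[0,0,0],[-4,3,2.5],1],
    [[0,0,0],[-8,5.5,5],1],
    [[0,0,0],[-10.5,8,8],1],
    [[0,0,0],[-11,9.2,12.5],1],
    [[0,0,0],[-11,9.2,17],1],
    [[0,0,0],[-10.5,9.2,21.5],1],
    [[0,0,0],[-9.5,9.2,26],1],
    [[0,0,0],[-8,9.2,30],1],
    [[0,0,0],[-7.1,9.2,32.5],1],
    [[0,0,0],[-7.1,9.2,32.5],1],
    [[0,0,0],[-7.1,9.2,32.5],1],
    [[0,0,0],[-7.1,9.2,32.5],1]
  ]
}}

```text
time: 8.5
tool_pos: [0.5129, -0.0378, 0.1208]
tool_rot: [-0.228, 0.668, 0.67, 0.229]
contact_force: [-0.1, 0.2, 1.0]
gripper_width: 0.131
grasp_force: 58.8
```

```bash
python3 - <<'E'
from h import *
s=manip.state();print(s['time'],s['tool_pos'],s['joint_pos'],s['contact_force'],q(s).as_matrix().round(3))
p=manip.grab_frame('wrist');cv2.imwrite('pics/f.png',cv2.resize(p['image'],(800,600))[:,:,::-1])
for n in ['stylus','tray','spot1','watch']:
    for d in manip.spot_point(p,n)[:5]:
        X=w(p,d['location']);print(n,round(d['score'],2),X.round(4),pix(p,X)*1.5625)
for X in ([.512,.029,.01],[.568,.031,.01],[.624,.033,.01],[.514,-.027,.01],[.57,-.025,.01],[.626,-.023,.01],np.array(s['tool_pos'])+q(s).as_matrix()[:,2]*.107):print(pix(p,X)*1.5625)
E
```

```text
8.5 [ 0.51287558 -0.03777061  0.12082622] [-0.50470265  0.06085506  1.92805866  0.5667366   1.51842623 -0.64533732] [-0.10180009  0.23216767  1.0178733 ] [[-0.003  1.     0.002]
 [ 0.791  0.002  0.612]
 [ 0.612  0.003 -0.791]]
stylus 0.85 [0.4088 0.067  0.015 ] [201.5625 245.3125]
stylus 0.78 [0.5119 0.0221 0.0349] [395.3125 315.625 ]
stylus 0.72 [5.67e-01 1.20e-03 2.00e-04] [501.5625 373.4375]
tray 0.79 [0.5683 0.0018 0.0014] [504.6875 371.875 ]
[396.875  317.1875]
[504.6875 314.0625]
[610.9375 309.375 ]
[400.    428.125]
[515.625  423.4375]
[631.25   420.3125]
[398.4375 303.125 ]
```

View pics/f.png

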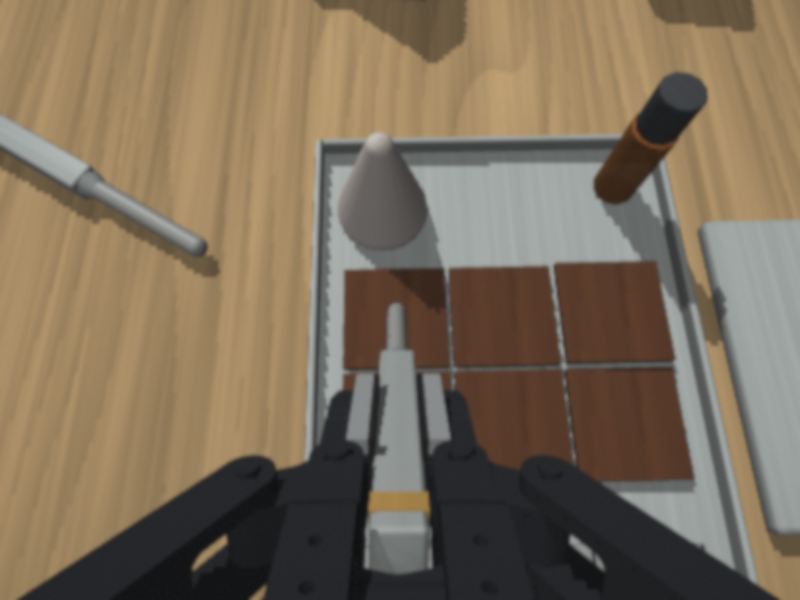

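Panel 1's centre is at (397,318), with the stylus tip just above it, and the projected spots fall on the panel centres. The cone (380,190) and bottle (650,140) are clear. I'll descend in small steps.

Request:
{"fn": "apply_moves", "kwargs": {
  "moves": [
    [[0,0,0],[-0.61,0,0.79],1],
    [[0,0,0],[-1.04,0,1.34],1],
    [[0,0,0],[-1.16,0,1.5],1],
    [[0,0,0],[-1.22,0,1.58],1],
    [[0,0,0],[-1.29,0,1.66],1],
    [[0,0,0],[-1.35,0,1.74],1],
    [[0,0,0],[-1.35,0,1.74],1]
  ]
}}

```text
time: 9.45
tool_pos: [0.5119, -0.0371, 0.0972]
tool_rot: [-0.229, 0.668, 0.67, 0.229]
contact_force: [0.3, 0.0, -1.6]
gripper_width: 0.128
grasp_force: 58.8
```

Request:
{"fn": "apply_moves", "kwargs": {
  "moves": [
    [[0,0,0],[-0.03,0,0.04],1],
    [[0,0,0],[-0.06,0,0.08],1],
    [[0,0,0],[-0.09,0,0.12],1],
    [[0,0,0],[-0.09,0,0.12],1],
    [[0,0,0],[-0.09,0,0.12],1]
  ]
}}

```text
time: 9.95
tool_pos: [0.5118, -0.037, 0.0956]
tool_rot: [-0.229, 0.668, 0.67, 0.229]
contact_force: [0.0, -0.4, -0.7]
gripper_width: 0.132
grasp_force: 58.8
```

Request:
{"fn": "apply_moves", "kwargs": {
  "moves": [
    [[0,0,0],[-0.03,0,0.04],1],
    [[0,0,0],[-0.06,0,0.08],1],
    [[0,0,0],[-0.09,0,0.12],1],
    [[0,0,0],[-0.09,0,0.12],1],
    [[0,0,0],[-0.09,0,0.12],1]
  ]
}}

```text
time: 10.45
tool_pos: [0.5119, -0.0371, 0.0944]
tool_rot: [-0.229, 0.668, 0.67, 0.229]
contact_force: [-0.7, -0.3, 1.8]
gripper_width: 0.132
grasp_force: 59.0
```

Request:
{"fn": "apply_moves", "kwargs": {
  "moves": [
    [[0,0,0],[-0.03,0,0.04],1],
    [[0,0,0],[-0.06,0,0.08],1],
    [[0,0,0],[-0.06,0,0.08],1],
    [[0,0,0],[-0.06,0,0.08],1]
  ]
}}

```text
time: 10.85
tool_pos: [0.5121, -0.0372, 0.0939]
tool_rot: [-0.229, 0.668, 0.67, 0.229]
contact_force: [-1.6, -2.8, 4.5]
gripper_width: 0.129
grasp_force: 59.7
```

Request:
{"fn": "apply_moves", "kwargs": {
  "moves": [
    [[0,0,0],[0.73,0,-0.95],1],
    [[0,0,0],[0.8,2.8,-0.9],1],
    [[0,0,0],[0.89,5.6,-0.83],1],
    [[0,0,0],[0.6,5.6,-0.45],1],
    [[0,0,0],[0.47,5.6,-0.28],1],
    [[0,0,0],[0.34,5.6,-0.12],1],
    [[0,0,0],[0.28,5.6,-0.04],1],
    [[0,0,0],[0.22,5.6,0.04],1],
    [[0,0,0],[0.16,5.6,0.12],1],
    [[0,0,0],[0.14,5.6,0.14],1],
    [[0,0,0],[0.14,5.6,0.14],1],
    [[0,0,0],[0.14,5.6,0.14],1]
  ]
}}

```text
time: 12.05
tool_pos: [0.5676, -0.035, 0.0938]
tool_rot: [-0.23, 0.668, 0.67, 0.229]
contact_force: [-2.9, -1.4, 5.2]
gripper_width: 0.129
grasp_force: 59.7
```

Request:
{"fn": "apply_moves", "kwargs": {
  "moves": [
    [[0,0,0],[0.08,0,-0.1],1],
    [[0,0,0],[0.17,0,-0.22],1],
    [[0,0,0],[0.17,0,-0.22],1],
    [[0,0,0],[0.17,0,-0.22],1],
    [[0,0,0],[0.17,0,-0.22],1]
  ]
}}

```text
time: 12.55
tool_pos: [0.5678, -0.0349, 0.0954]
tool_rot: [-0.229, 0.668, 0.669, 0.229]
contact_force: [0.2, -0.1, -0.4]
gripper_width: 0.131
grasp_force: 58.9
```

Request:
{"fn": "apply_moves", "kwargs": {
  "moves": [
    [[0,0,0],[0.6,0,-0.8],1],
    [[0,0,0],[0.68,2.8,-0.74],1],
    [[0,0,0],[0.76,5.6,-0.68],1],
    [[0,0,0],[0.5,5.6,-0.3],1],
    [[0,0,0],[0.3,5.6,-0.06],1],
    [[0,0,0],[0.17,5.6,0.1],1],
    [[0,0,0],[0.11,5.6,0.18],1],
    [[0,0,0],[0.05,5.6,0.26],1],
    [[0,0,0],[-0.01,5.6,0.34],1],
    [[0,0,0],[-0.01,5.6,0.34],1],
    [[0,0,0],[-0.01,5.6,0.34],1],
    [[0,0,0],[-0.01,5.6,0.34],1]
  ]
}}

```text
time: 13.75
tool_pos: [0.6239, -0.033, 0.0938]
tool_rot: [-0.229, 0.668, 0.67, 0.229]
contact_force: [1.4, -1.4, 5.3]
gripper_width: 0.128
grasp_force: 59.8
```

Request:
{"fn": "apply_moves", "kwargs": {
  "moves": [
    [[0,0,0],[0.08,0,-0.1],1],
    [[0,0,0],[0.17,0,-0.22],1],
    [[0,0,0],[0.17,0,-0.22],1],
    [[0,0,0],[0.17,0,-0.22],1],
    [[0,0,0],[0.17,0,-0.22],1]
  ]
}}

```text
time: 14.25
tool_pos: [0.6239, -0.0329, 0.0957]
tool_rot: [-0.229, 0.668, 0.67, 0.229]
contact_force: [0.5, 0.6, 3.7]
gripper_width: 0.128
grasp_force: 59.5
```

Request:
{"fn": "apply_moves", "kwargs": {
  "moves": [
    [[0,0,0],[0.06,0,-0.08],1],
    [[0,0,0],[0.06,0,-0.08],1],
    [[0,0,0],[0.06,0,-0.08],1],
    [[0,0,0],[0.06,0,-0.08],1]
  ]
}}

```text
time: 14.65
tool_pos: [0.6238, -0.0329, 0.0967]
tool_rot: [-0.229, 0.668, 0.67, 0.229]
contact_force: [0.8, -0.3, 2.9]
gripper_width: 0.128
grasp_force: 59.4
```

Request:
{"fn": "apply_moves", "kwargs": {
  "moves": [
    [[0,0,0],[0.3,0,-0.4],1],
    [[0,0,0],[0.3,0,-0.4],1],
    [[0,0,0],[0.3,0,-0.4],1],
    [[0,0,0],[0.3,0,-0.4],1],
    [[0,0,0],[0.3,0,-0.4],1]
  ]
}}

```text
time: 15.15
tool_pos: [0.6234, -0.0329, 0.1012]
tool_rot: [-0.229, 0.668, 0.669, 0.229]
contact_force: [-0.6, 0.2, -0.3]
gripper_width: 0.129
grasp_force: 58.9
```

Request:
{"fn": "apply_moves", "kwargs": {
  "moves": [
    [[0,0,0],[-1.4,-3.5,-1.7],1],
    [[0,0,0],[-3,-7,-2.9],1],
    [[0,0,0],[-4.45,-11,-4.07],1],
    [[0,0,0],[-4.75,-11,-3.67],1],
    [[0,0,0],[-4.97,-11,-3.37],1],
    [[0,0,0],[-5.1,-11,-3.21],1],
    [[0,0,0],[-5.16,-11,-3.13],1],
    [[0,0,0],[-5.22,-11,-3.05],1],
    [[0,0,0],[-5.28,-11,-2.97],1],
    [[0,0,0],[-5.28,-11,-2.97],1],
    [[0,0,0],[-5.28,-11,-2.97],1],
    [[0,0,0],[-5.28,-11,-2.97],1]
  ]
}}

```text
time: 16.35
tool_pos: [0.5146, -0.0931, 0.0938]
tool_rot: [-0.229, 0.668, 0.67, 0.23]
contact_force: [-2.0, -1.4, 4.8]
gripper_width: 0.13
grasp_force: 60.0
```

Request:
{"fn": "apply_moves", "kwargs": {
  "moves": [
    [[0,0,0],[0.08,0,-0.1],1],
    [[0,0,0],[0.17,0,-0.22],1],
    [[0,0,0],[0.17,0,-0.22],1],
    [[0,0,0],[0.17,0,-0.22],1],
    [[0,0,0],[0.17,0,-0.22],1]
  ]
}}

```text
time: 16.85
tool_pos: [0.5137, -0.093, 0.0952]
tool_rot: [-0.229, 0.668, 0.669, 0.229]
contact_force: [-0.2, 0.6, -0.1]
gripper_width: 0.126
grasp_force: 59.1
```

Panel 4 is bonded. Panels 5 and 6 use the same moves as before.

Request:
{"fn": "apply_moves", "kwargs": {
  "moves": [
    [[0,0,0],[0.6,0,-0.8],1],
    [[0,0,0],[0.68,2.8,-0.74],1],
    [[0,0,0],[0.76,5.6,-0.68],1],
    [[0,0,0],[0.5,5.6,-0.3],1],
    [[0,0,0],[0.3,5.6,-0.06],1],
    [[0,0,0],[0.17,5.6,0.1],1],
    [[0,0,0],[0.11,5.6,0.18],1],
    [[0,0,0],[0.05,5.6,0.26],1],
    [[0,0,0],[-0.01,5.6,0.34],1],
    [[0,0,0],[-0.01,5.6,0.34],1],
    [[0,0,0],[-0.01,5.6,0.34],1],
    [[0,0,0],[-0.01,5.6,0.34],1]
  ]
}}

```text
time: 18.05
tool_pos: [0.5698, -0.0911, 0.0938]
tool_rot: [-0.229, 0.668, 0.67, 0.229]
contact_force: [-4.2, -1.7, 5.5]
gripper_width: 0.131
grasp_force: 60.1
```

Request:
{"fn": "apply_moves", "kwargs": {
  "moves": [
    [[0,0,0],[0.08,0,-0.1],1],
    [[0,0,0],[0.17,0,-0.22],1],
    [[0,0,0],[0.17,0,-0.22],1],
    [[0,0,0],[0.17,0,-0.22],1],
    [[0,0,0],[0.17,0,-0.22],1]
  ]
}}

```text
time: 18.55
tool_pos: [0.5699, -0.091, 0.0953]
tool_rot: [-0.229, 0.669, 0.669, 0.229]
contact_force: [0.1, 1.2, -0.7]
gripper_width: 0.133
grasp_force: 59.1
```

Request:
{"fn": "apply_moves", "kwargs": {
  "moves": [
    [[0,0,0],[0.6,0,-0.8],1],
    [[0,0,0],[0.68,2.8,-0.74],1],
    [[0,0,0],[0.76,5.6,-0.68],1],
    [[0,0,0],[0.5,5.6,-0.3],1],
    [[0,0,0],[0.3,5.6,-0.06],1],
    [[0,0,0],[0.17,5.6,0.1],1],
    [[0,0,0],[0.11,5.6,0.18],1],
    [[0,0,0],[0.05,5.6,0.26],1],
    [[0,0,0],[-0.01,5.6,0.34],1],
    [[0,0,0],[-0.01,5.6,0.34],1],
    [[0,0,0],[-0.01,5.6,0.34],1],
    [[0,0,0],[-0.01,5.6,0.34],1]
  ]
}}

```text
time: 19.75
tool_pos: [0.6259, -0.089, 0.0939]
tool_rot: [-0.229, 0.668, 0.67, 0.229]
contact_force: [-2.9, -1.4, 6.2]
gripper_width: 0.128
grasp_force: 60.0
```

Request:
{"fn": "apply_moves", "kwargs": {
  "moves": [
    [[0,0,0],[0.08,0,-0.1],1],
    [[0,0,0],[0.17,0,-0.22],1],
    [[0,0,0],[0.17,0,-0.22],1],
    [[0,0,0],[0.17,0,-0.22],1],
    [[0,0,0],[0.17,0,-0.22],1]
  ]
}}

```text
time: 20.25
tool_pos: [0.6259, -0.0889, 0.0953]
tool_rot: [-0.229, 0.669, 0.669, 0.229]
contact_force: [-0.4, 0.1, -1.5]
gripper_width: 0.132
grasp_force: 59.1
```

Panel 3 (left back) is the high one: it still pushed with 3.7 N at a height where all the others read about 0. Now I'll return the stylus by the reverse path.

```bash
python3 - <<'E'
from h import *
H=np.array([.55708,.28318,.09992]);rh=R.from_quat([.696,.643,-.216,-.234])
M=np.array([[.080,.794,-.603],[.997,-.063,.048],[0,-.605,-.796]]);U,_,V=np.linalg.svd(M);rh=R.from_matrix(U@V)
for p in ([.58,-.22,.24],[.47,-.22,.36],[.42,-.18,.42],[.40,0,.43],[.43,.17,.42],[.56,.26,.30],H-.08*rh.as_matrix()[:,2]): plan(p,rh)
np.save('home.npy',np.r_[H,rh.as_quat()])
E
```

```text
turn [0.599, -0.609, 0.289] shift [-1.49, -4.6, -19.47]
turn [0.599, -0.609, 0.289] shift [5.88, -15.6, -28.94]
turn [0.599, -0.609, 0.289] shift [12.72, -20.59, -31.23]
turn [0.599, -0.609, 0.289] shift [27.56, -22.57, -20.99]
turn [0.599, -0.609, 0.289] shift [40.38, -19.55, -9.78]
turn [0.599, -0.609, 0.289] shift [40.12, -6.54, 5.21]
turn [0.599, -0.609, 0.289] shift [33.28, -2.01, 17.17]
```

Request:
{"fn": "apply_moves", "kwargs": {
  "moves": [
    [[0,0,0],[0.3,0,-4],1],
    [[0,0,0],[0,-1.5,-9],1],
    [[0,0,0],[-0.7,-3,-14],1],
    [[0,0,0],[-1.5,-4.6,-18.5],1],
    [[0,0,0],[1,-8,-22],1],
    [[0,0,0],[3.5,-11.5,-25.5],1],
    [[0,0,0],[5.9,-15.6,-29],1],
    [[0,0,0],[9.5,-18,-30],1],
    [[0,0,0],[12.7,-20.6,-31.2],1],
    [[0,0,0],[16.5,-21.2,-28.6],1],
    [[0,0,0],[20.5,-21.8,-26],1],
    [[0.1,-0.1,0.05],[24,-22,-23.5],1],
    [[0.2,-0.2,0.1],[27.6,-22.6,-21],1],
    [[0.3,-0.3,0.15],[31,-22,-18],1],
    [[0.4,-0.4,0.2],[34.5,-21,-15],1],
    [[0.5,-0.5,0.25],[37.5,-20.2,-12.3],1],
    [[0.6,-0.61,0.29],[40.4,-19.5,-9.8],1],
    [[0.6,-0.61,0.29],[40.4,-19.5,-9.8],1],
    [[0.6,-0.61,0.29],[40.4,-19.5,-9.8],1],
    [[0.6,-0.61,0.29],[40.4,-19.5,-9.8],1]
  ]
}}

```text
time: 22.25
tool_pos: [0.4304, 0.1693, 0.4212]
tool_rot: [-0.235, 0.697, 0.643, -0.216]
contact_force: [-0.2, -0.2, -0.1]
gripper_width: 0.128
grasp_force: 59.0
```

```bash
python3 - <<'E'
from h import *
s=manip.state();print(s['time'],s['tool_pos'],s['contact_force'],s['joint_pos'])
h=np.load('home.npy');rh=R.from_quat(h[3:]);z=rh.as_matrix()[:,2]
for L in (.14,.08): plan(h[:3]-L*z,rh)
E
```

```text
22.25 [0.43035052 0.16932367 0.42115444] [-0.1780262  -0.18163632 -0.14695557] [ 0.13778278 -0.02792644  1.49823502  0.17694351  2.3014376   0.29395958]
turn [0.0, -0.001, -0.001] shift [12.38, 28.76, 4.5]
turn [0.0, -0.001, -0.001] shift [12.38, 28.76, 10.5]
```

Request:
{"fn": "apply_moves", "kwargs": {
  "moves": [
    [[0,0,0],[2,4.5,0],1],
    [[0,0,0],[4,9,0.5],1],
    [[0,0,0],[6,13.5,1],1],
    [[0,0,0],[8,18,2],1],
    [[0,0,0],[10,22.5,3],1],
    [[0,0,0],[11.5,26.5,4],1],
    [[0,0,0],[12.4,28.8,5],1],
    [[0,0,0],[12.4,28.8,7],1],
    [[0,0,0],[12.4,28.8,9],1],
    [[0,0,0],[12.4,28.8,10.5],1],
    [[0,0,0],[12.4,28.8,10.5],1],
    [[0,0,0],[12.4,28.8,10.5],1],
    [[0,0,0],[12.4,28.8,10.5],1]
  ]
}}

```text
time: 23.55
tool_pos: [0.6067, 0.2792, 0.1648]
tool_rot: [-0.234, 0.697, 0.643, -0.215]
contact_force: [0.7, -0.3, -0.7]
gripper_width: 0.129
grasp_force: 59.0
```

```bash
python3 - <<'E'
from h import *
s=manip.state();print(s['time'],s['tool_pos'],s['contact_force'],s['joint_pos'])
h=np.load('home.npy');rh=R.from_quat(h[3:]);z=rh.as_matrix()[:,2]
for L in (.08,.0): plan(h[:3]-L*z,rh)
p=manip.grab_frame('wrist');cv2.imwrite('pics/g.png',cv2.resize(p['image'][130:320,170:340],(716,800)[:2] if 0 else (670,600))[:,:,::-1])
E
```

```text
23.55 [0.60666463 0.27922501 0.16475414] [ 0.69413719 -0.32536033 -0.68271548] [0.24331838 0.57048422 1.21377043 0.21101147 1.97082373 0.34542345]
turn [0.002, -0.002, -0.001] shift [-0.0, -0.04, 0.17]
turn [0.002, -0.002, -0.001] shift [-0.01, -0.06, 8.17]
```

View pics/g.png

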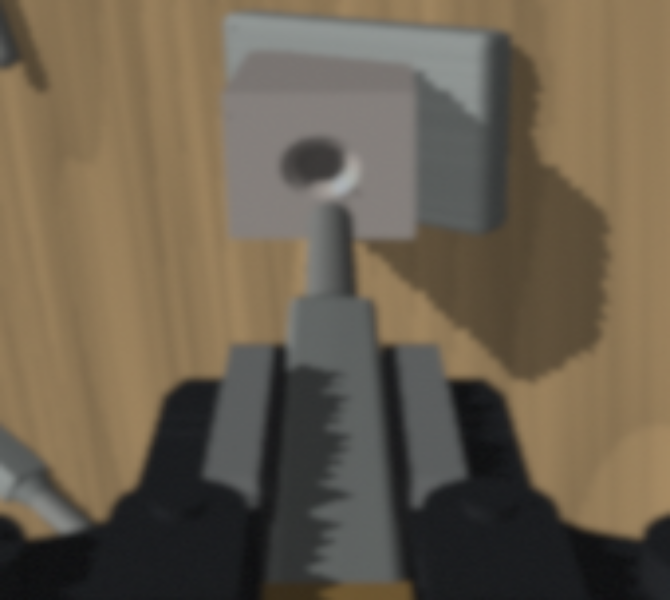

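The tip (331,205) lines up with the bore mouth (320,166), and the path reverses the clean withdrawal. Inserting now.

Request:
{"fn": "apply_moves", "kwargs": {
  "moves": [
    [[0,0,0],[0,-0.05,1],1],
    [[0,0,0],[0,-0.05,2],1],
    [[0,0,0],[0,-0.05,3],1],
    [[0,0,0],[0,-0.05,4],1],
    [[0,0,0],[0,-0.05,4.8],1],
    [[0,0,0],[0,-0.05,5.4],1],
    [[0,0,0],[0,-0.05,5.4],1]
  ]
}}

```text
time: 24.3
tool_pos: [0.5712, 0.2827, 0.1188]
tool_rot: [-0.235, 0.696, 0.642, -0.218]
contact_force: [0.7, 0.0, -0.7]
gripper_width: 0.134
grasp_force: 59.0
```

Request:
{"fn": "apply_moves", "kwargs": {
  "moves": [
    [[0,0,0],[0,0,0.6],1],
    [[0,0,0],[0,0,1.2],1],
    [[0,0,0],[0,0,1.7],1],
    [[0,0,0],[0,0,2.0],1],
    [[0,0,0],[0,0,2.15],1],
    [[0,0,0],[0,0,2.15],1]
  ]
}}

```text
time: 24.9
tool_pos: [0.5589, 0.2837, 0.1025]
tool_rot: [-0.235, 0.696, 0.643, -0.217]
contact_force: [-1.8, 0.4, -0.4]
gripper_width: 0.13
grasp_force: 59.1
```

Request:
{"fn": "apply_moves", "kwargs": {
  "moves": [
    [[0,0,0],[0,0,0.1],1],
    [[0,0,0],[0,0,0.2],1],
    [[0,0,0],[0,0,0.25],1],
    [[0,0,0],[0,0,0.25],0.7],
    [[0,0,0],[0,0,0.25],0.3],
    [[0,0,0],[0,0,0.25],-1],
    [[0,0,0],[0,0,0.25],-1],
    [[0,0,0],[0,0,0.25],-1],
    [[0,0,0],[0,0,0.25],-1],
    [[0,0,0],[0,0,-3],-1],
    [[0,0,0],[0,0,-7],-1],
    [[0,0,0],[0,0,-11],-1],
    [[0,0,0],[0,-4,-13],-1],
    [[0,0,0],[0,-4,-13],-1]
  ]
}}

```text
time: 26.3
tool_pos: [0.6078, 0.281, 0.2372]
tool_rot: [-0.233, 0.697, 0.644, -0.213]
contact_force: [-0.0, 0.1, 0.9]
gripper_width: 1.001
grasp_force: 0.0
```

```bash
python3 - <<'E'
from h import *
s=manip.state();print(s['time'],s['tool_pos'],s['contact_force'],s['gripper_width'])
p=manip.grab_frame('wrist');t=manip.grab_frame('top');sc=manip.grab_frame('scene')
m=np.hstack([cv2.resize(p['image'][100:300,160:360],(400,400)),cv2.resize(t['image'][180:240,100:160],(400,400))])
cv2.imwrite('pics/i.png',m[:,:,::-1])
for nm,P in (('w',p),('t',t)):
  for d in manip.spot_point(P,'stylus')[:4]: print(nm,round(d['score'],2),w(P,d['location']).round(4))
for nm,P in (('t',t),('s',sc)):
  for d in manip.spot_point(P,'weight')[:2]: print(nm,'weight',round(d['score'],2),w(P,d['location']).round(4))
for d in manip.silhouettes(t,'stylus')[:3]:
    ys,xs=np.nonzero(d['pixels']);print(len(xs),xs.min(),xs.max(),ys.min(),ys.max())
E
```

```text
26.3 [0.60779932 0.28102718 0.23718089] [-0.0426655   0.07846983  0.88314971] 1.0006785659893433
w 0.95 [0.3621 0.2928 0.0086]
w 0.66 [0.4054 0.0662 0.0147]
w 0.59 [0.495  0.2848 0.0164]
t 0.7 [0.4102 0.0654 0.0119]
s weight 0.72 [ 0.5025 -0.3321 -0.0022]
271 175 209 255 314
128 67 86 284 294
```

View pics/i.png

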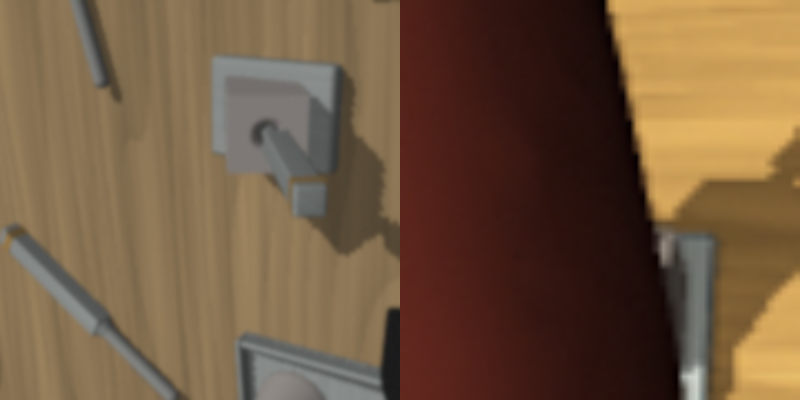

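The stylus is back in the stand, with its tail at crop (311,198) and its shank in the bore at (265,132). The right half shows the arm covering the top view. Next is the weight.

```bash
python3 - <<'E'
from h import *
p=manip.grab_frame('wrist')
B=np.array([.4895,.2893,.0172]);a=lambda ps,t:np.array([np.sin(t)*np.cos(ps),np.sin(t)*np.sin(ps),np.cos(t)])
print('tail expect',pix(p,B+.148*a(-.0862,.6827)),'seen 315.5 199; 6mm out:',pix(p,B+.154*a(-.0862,.6827)))
r=axes(-90,43,[1,0,0])
for P in ([.43,.17,.42],[.40,0,.43],[.42,-.18,.43],[.47,-.36,.36],[.5,-.44,.19]): plan(P,r)
E
```

```text
tail expect [314. 202.] seen 315.5 199; 6mm out: [316. 206.]
turn [-0.591, 0.698, -0.318] shift [-12.39, -24.79, -5.04]
turn [-0.591, 0.698, -0.318] shift [-29.58, -26.68, -4.82]
turn [-0.591, 0.698, -0.318] shift [-47.36, -23.94, -6.88]
turn [-0.591, 0.698, -0.318] shift [-64.9, -14.57, -5.2]
turn [-0.591, 0.698, -0.318] shift [-72.61, -1.35, 6.11]
```

Request:
{"fn": "apply_moves", "kwargs": {
  "moves": [
    [[0,0,0],[-1,-2,-4],-1],
    [[0,0,0],[-2,-6,-6],-1],
    [[0,0,0],[-4,-10.5,-6],-1],
    [[0,0,0],[-6,-15,-6],-1],
    [[0,0,0],[-9,-19,-6],-1],
    [[0,0,0],[-12,-22.5,-6],-1],
    [[-0.1,0.1,-0.05],[-16,-25,-6],-1],
    [[-0.2,0.2,-0.1],[-20.5,-26,-6],-1],
    [[-0.3,0.3,-0.15],[-25,-26.5,-6],-1],
    [[-0.4,0.4,-0.2],[-29.6,-26.7,-6],-1],
    [[-0.5,0.5,-0.25],[-34,-26.5,-6],-1],
    [[-0.59,0.7,-0.32],[-38.5,-26,-6.5],-1],
    [[-0.59,0.7,-0.32],[-43,-25,-6.8],-1],
    [[-0.59,0.7,-0.32],[-47.4,-23.9,-6.9],-1],
    [[-0.59,0.7,-0.32],[-51.5,-21.6,-6.5],-1],
    [[-0.59,0.7,-0.32],[-56,-19.2,-6],-1],
    [[-0.59,0.7,-0.32],[-60.5,-17,-5.5],-1],
    [[-0.59,0.7,-0.32],[-64.9,-14.6,-5.2],-1],
    [[-0.59,0.7,-0.32],[-64.9,-14.6,-5.2],-1],
    [[-0.59,0.7,-0.32],[-64.9,-14.6,-5.2],-1]
  ]
}}

```text
time: 28.75
tool_pos: [0.4698, -0.3607, 0.3584]
tool_rot: [-0.262, 0.657, 0.657, 0.261]
contact_force: [-0.2, 0.0, 0.5]
gripper_width: 1.0
grasp_force: 0.0
```

```bash
python3 - <<'E'
from h import *
s=manip.state();print(s['time'],s['tool_pos'],s['contact_force'],s['joint_pos'],q(s).as_matrix().round(3))
for c in('wrist','top'):
  p=manip.grab_frame(c)
  for n in ('weight','bowl','candle'):
    for d in manip.spot_point(p,n)[:2]: X=w(p,d['location']);print(c,n,round(d['score'],2),X.round(4),pix(p,X))
r=axes(-90,43,[1,0,0]);z=r.as_matrix()[:,2]
for b in (.17,.12,.0): plan(np.array([.500,-.331,.069])+(.002-b)*z,r,s)
E
```

```text
28.75 [ 0.46979046 -0.36070415  0.35842837] [-0.15516668  0.0476729   0.45540356] [-0.95918818  0.24655982  1.3351404   0.4929536   2.15939341 -0.80984076] [[ 0.     1.    -0.001]
 [ 0.727  0.001  0.687]
 [ 0.687 -0.001 -0.727]]
wrist weight 0.58 [0.5125 0.0308 0.005 ] [278. 100.]
wrist weight 0.48 [ 0.5705 -0.0885  0.0052] [313. 154.]
wrist bowl 0.38 [ 0.568  -0.0872  0.0086] [312. 153.]
wrist bowl 0.32 [ 0.511  -0.0249  0.0124] [278. 122.]
wrist candle 0.83 [ 6.695e-01 -2.928e-01  3.000e-04] [390. 275.]
top weight 0.56 [ 0.4992 -0.3295  0.0035] [338. 221.]
top weight 0.19 [0.4947 0.2877 0.0157] [135. 228.]
top bowl 0.71 [0.4943 0.2875 0.0178] [135. 228.]
top bowl 0.63 [ 0.6283 -0.4416  0.0056] [372. 178.]
top candle 0.88 [ 0.6663 -0.295   0.    ] [324. 168.]
top candle 0.51 [0.5081 0.0917 0.0065] [201. 222.]
turn [-0.001, -0.007, -0.0] shift [-17.61, 3.03, 6.27]
turn [-0.001, -0.007, -0.0] shift [-17.65, 3.03, 11.27]
turn [-0.001, -0.007, -0.0] shift [-17.73, 3.05, 23.27]
```

Request:
{"fn": "apply_moves", "kwargs": {
  "moves": [
    [[0,0,0],[-4.5,0.8,1.5],-1],
    [[0,0,0],[-9,1.6,3.5],-1],
    [[0,0,0],[-13.5,2.4,5],-1],
    [[0,0,0],[-17.6,3,7],-1],
    [[0,0,0],[-17.6,3,11.2],-1],
    [[0,0,0],[-17.6,3,11.2],-1],
    [[0,0,0],[-17.6,3,11.2],-1]
  ]
}}

```text
time: 29.85
tool_pos: [0.5002, -0.4106, 0.1584]
tool_rot: [-0.261, 0.656, 0.658, 0.261]
contact_force: [-0.0, -0.5, 0.6]
gripper_width: 0.996
grasp_force: 0.0
```

```bash
python3 - <<'E'
from h import *
s=manip.state();print(s['time'],s['tool_pos'],s['contact_force'])
p=manip.grab_frame('wrist')
for d in manip.spot_point(p,'weight')[:2]: X=w(p,d['location']);print(round(d['score'],2),X.round(4),pix(p,X))
for d in manip.silhouettes(p,'weight')[:2]:
    ys,xs=np.nonzero(d['pixels']);print(d['score'],len(xs),xs.min(),xs.max(),ys.min(),ys.max())
print(pix(p,[.5,-.331,.09]),pix(p,[.5,-.331,.042]),pix(p,[.5,-.331,0]))
cv2.imwrite('pics/j.png',cv2.resize(p['image'],(800,600))[:,:,::-1])
r=axes(-90,43,[1,0,0]);z=r.as_matrix()[:,2]
plan(np.array([.500,-.331,.069])+(.002)*z,r,s)
E
```

```text
29.85 [ 0.50020824 -0.41063243  0.1584087 ] [-0.01144841 -0.51055265  0.6362137 ]
0.88 [ 4.964e-01 -3.321e-01  3.000e-04] [251. 223.]
0.91 3318 224 281 169 246
[255. 181.] [255. 206.] [255. 222.]
turn [-0.001, -0.005, 0.002] shift [-0.33, -0.01, 12.17]
```

View pics/j.png

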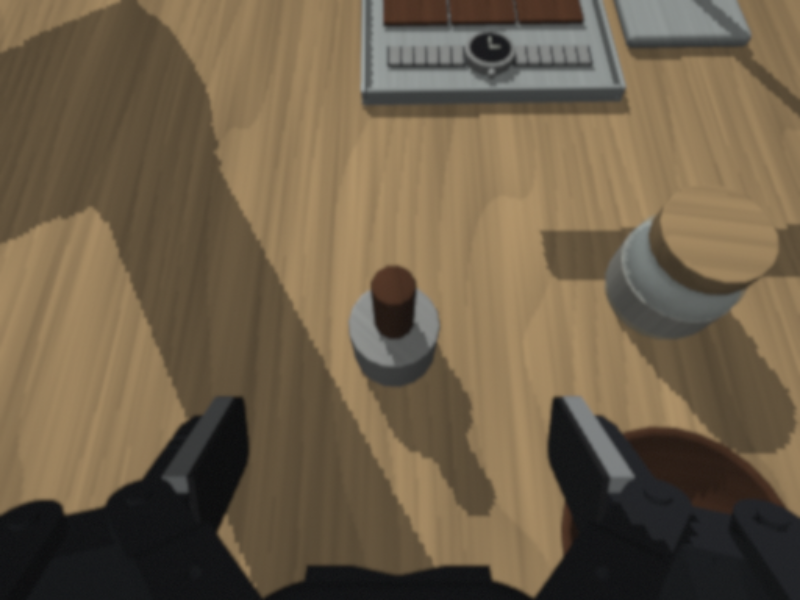

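The weight's grip top is at (394,285), clear of the bowl (660,500) and the candle (700,260). Grasping it now.

Request:
{"fn": "apply_moves", "kwargs": {
  "moves": [
    [[0,0,0],[-0.2,-0.2,2.5],-1],
    [[0,0,0],[-0.4,-0.2,5.5],-1],
    [[0,0,0],[-0.4,-0.2,8.5],-1],
    [[0,0,0],[-0.4,-0.2,11],-1],
    [[0,0,0],[-0.4,-0.2,12.1],-1],
    [[0,0,0],[-0.4,-0.2,12.1],-0.5],
    [[0,0,0],[-0.4,-0.2,12.1],0],
    [[0,0,0],[-0.4,-0.2,12.1],0.4],
    [[0,0,0],[-0.4,-0.2,12.1],1],
    [[0,0,0],[-0.4,-0.2,12.1],1],
    [[0,0,0],[-0.4,-0.2,12.1],1],
    [[0,0,0],[-0.4,-0.2,12.1],1],
    [[0,0,0],[-0.4,-0.2,12.1],1]
  ]
}}

```text
time: 31.3
tool_pos: [0.4985, -0.333, 0.0689]
tool_rot: [-0.259, 0.657, 0.659, 0.26]
contact_force: [-2.1, -3.8, 5.9]
gripper_width: 0.234
grasp_force: 58.7
```

```bash
python3 - <<'E'
from h import *
s=manip.state();print(s['time'],s['tool_pos'],s['contact_force'],s['gripper_width'],q(s).as_matrix().round(3))
g=np.array(s['tool_pos'])-.002*q(s).as_matrix()[:,2];print('grasp pt',g)
P=np.array(s['tool_pos']);d=np.array([.624-.4985,.033+.331,0])
for v in ([0,0,.04],[.05,.12,.06],[.115,.25,.05],d+[0,0,.035],d+[0,0,.02],d+[0,0,.011]): plan(P+v)
E
```

```text
31.3 [ 0.49851564 -0.33295133  0.06892683] [-2.12503722 -3.78951741  5.88386453] 0.23411407558233693 [[-0.003  1.     0.001]
 [ 0.73   0.001  0.683]
 [ 0.683  0.003 -0.73 ]]
grasp pt [ 0.49851384 -0.33431722  0.07038777]
turn [0.0, 0.0, 0.0] shift [2.73, 0.01, -2.92]
turn [0.0, 0.0, 0.0] shift [12.85, 5.03, 3.82]
turn [0.0, 0.0, 0.0] shift [21.65, 11.55, 13.43]
turn [0.0, 0.0, 0.0] shift [28.95, 12.61, 22.31]
turn [0.0, 0.0, 0.0] shift [27.92, 12.6, 23.41]
turn [0.0, 0.0, 0.0] shift [27.31, 12.6, 24.07]
```

Request:
{"fn": "apply_moves", "kwargs": {
  "moves": [
    [[0,0,0],[0.4,0,-0.4],1],
    [[0,0,0],[1.4,0,-1.5],1],
    [[0,0,0],[2.7,0,-2.9],1],
    [[0,0,0],[2.7,0,-2.9],1],
    [[0,0,0],[2.7,0,-2.9],1],
    [[0,0,0],[2.7,0,-2.9],1]
  ]
}}

```text
time: 31.9
tool_pos: [0.498, -0.3316, 0.1068]
tool_rot: [-0.26, 0.657, 0.658, 0.26]
contact_force: [-1.1, 0.6, -9.1]
gripper_width: 0.235
grasp_force: 59.1
```

```bash
cat > tilt.py <<'E'
from h import *
s=manip.state();print(s['time'],s['tool_pos'],s['contact_force'],s['ft_torque'],s['gripper_width'])
for c in ('wrist','top','scene'):
    p=manip.grab_frame(c)
    for d in manip.spot_point(p,'weight')[:1]: print(c,'origin',round(d['score'],2),w(p,d['location']).round(4))
    for d in manip.look_for(p,'weight')[:1]: print(c,'surf',round(d['score'],2),w(p,d['location']).round(4))
    if c=='wrist':
        for n in ('tray',):
            for d in manip.spot_point(p,n)[:1]: print(n,round(d['score'],2),w(p,d['location']).round(4))
        for d in manip.spot_point(p,'spot3')[:6]: print('spot',round(d['score'],2),w(p,d['location']).round(4))
E
python3 tilt.py
```

```text
31.9 [ 0.498046   -0.33164849  0.10679442] [-1.1198281   0.5977595  -9.11516735] [-1.28803668  0.01163628 -0.00577476] 0.23481329841807658
wrist origin 0.64 [ 0.4971 -0.3295  0.0412]
wrist surf 0.87 [ 0.4993 -0.3366  0.1267]
top origin 0.61 [ 0.4984 -0.3281  0.0414]
top surf 0.7 [ 0.4985 -0.3181  0.0803]
scene origin 0.88 [ 0.499  -0.3299  0.0362]
scene surf 0.87 [ 0.513  -0.3198  0.0781]
```

Request:
{"fn": "apply_moves", "kwargs": {
  "moves": [
    [[0,0,0],[0.7,0.4,0.7],1],
    [[0,0,0],[2.1,1,2],1],
    [[0,0,0],[4,1.9,3.9],1],
    [[0,0,0],[6,2.9,5.8],1],
    [[0,0,0],[8,3.9,7.7],1],
    [[0,0,0],[10,4.8,9.6],1],
    [[0,0,0],[12,5.8,11.6],1],
    [[0,0,0],[14,6.8,13.5],1],
    [[0,0,0],[16,7.7,15.4],1],
    [[0,0,0],[18,8.7,17.4],1],
    [[0,0,0],[20,9.7,19.3],1],
    [[0,0,0],[22,10.6,21.2],1],
    [[0,0,0],[23.7,11.5,22.9],1],
    [[0,0,0],[25,12.1,24.2],1],
    [[0,0,0],[25.8,12.5,24.9],1],
    [[0,0,0],[26.1,12.6,25.2],1],
    [[0,0,0],[26.1,12.6,25.2],1],
    [[0,0,0],[26.1,12.6,25.2],1]
  ]
}}

```text
time: 34.25
tool_pos: [0.6235, 0.0305, 0.1023]
tool_rot: [-0.26, 0.657, 0.658, 0.26]
contact_force: [-0.2, -1.0, -8.6]
gripper_width: 0.242
grasp_force: 59.2
```

```bash
python3 tilt.py; python3 - <<'E'
from h import *
s=manip.state();P=np.array([.624,.031,0]);
for z in (.092,.085,.081,.079): plan(P+[0,0,z])
E
```

```text
34.25 [0.62348132 0.03054931 0.1022748 ] [-0.18979512 -1.03718474 -8.59684608] [-1.27096491 -0.09149163 -0.04700243] 0.24154549300810638
wrist origin 0.96 [0.6237 0.0326 0.0346]
wrist surf 0.59 [0.6251 0.0271 0.1232]
top origin 0.63 [0.6221 0.0341 0.0356]
top surf 0.66 [0.6215 0.0383 0.0797]
scene origin 0.57 [0.6257 0.0351 0.0309]
scene surf 0.84 [0.6438 0.0361 0.0747]
turn [0.0, 0.0, 0.0] shift [-0.7, 0.02, 0.76]
turn [0.0, 0.0, 0.0] shift [-1.18, 0.02, 1.27]
turn [0.0, 0.0, 0.0] shift [-1.46, 0.02, 1.56]
turn [0.0, 0.0, 0.0] shift [-1.59, 0.02, 1.71]
```

Request:
{"fn": "apply_moves", "kwargs": {
  "moves": [
    [[0,0,0],[-0.4,0,0.43],1],
    [[0,0,0],[-0.8,0,0.86],1],
    [[0,0,0],[-1.05,0,1.12],1],
    [[0,0,0],[-1.2,0,1.28],1],
    [[0,0,0],[-1.3,0,1.39],1],
    [[0,0,0],[-1.37,0,1.47],1],
    [[0,0,0],[-1.44,0,1.54],1],
    [[0,0,0],[-1.5,0,1.61],1],
    [[0,0,0],[-1.5,0,1.61],1],
    [[0,0,0],[-1.5,0,1.61],1]
  ]
}}

```text
time: 35.8
tool_pos: [0.6239, 0.0312, 0.0807]
tool_rot: [-0.26, 0.657, 0.658, 0.261]
contact_force: [-1.5, 1.2, -4.0]
gripper_width: 0.238
grasp_force: 59.6
```

Request:
{"fn": "apply_moves", "kwargs": {
  "moves": [
    [[0,0,0],[-0.04,0,0.04],1],
    [[0,0,0],[-0.07,0,0.07],1],
    [[0,0,0],[-0.1,0,0.11],1],
    [[0,0,0],[-0.13,0,0.14],1],
    [[0,0,0],[-0.13,0,0.14],1],
    [[0,0,0],[-0.13,0,0.14],1]
  ]
}}

```text
time: 36.4
tool_pos: [0.624, 0.0312, 0.0789]
tool_rot: [-0.26, 0.657, 0.658, 0.261]
contact_force: [-2.3, 0.7, -0.4]
gripper_width: 0.237
grasp_force: 59.7
```

Request:
{"fn": "apply_moves", "kwargs": {
  "moves": [
    [[0,0,0],[0,0,0],0.6],
    [[0,0,0],[0,0,0],0.3],
    [[0,0,0],[0,0,0],0],
    [[0,0,0],[0,0,0],-0.5],
    [[0,0,0],[0,0,0],-1],
    [[0,0,0],[0,0,0],-1],
    [[0,0,0],[0,0,0],-1],
    [[0,0,0],[0,0,0],-1],
    [[0,0,0],[0,0,-1.5],-1],
    [[0,0,0],[0,0,-4],-1],
    [[0,0,0],[0,0,-7],-1],
    [[0,0,0],[-1,0,-11],-1],
    [[0,0,0],[-2,0,-15],-1],
    [[0,0,0],[-2,0,-18],-1],
    [[0,0,0],[-2,0,-18],-1],
    [[0,0,0],[-2,0,-18],-1]
  ]
}}

```text
time: 38.0
tool_pos: [0.624, -0.1074, 0.1969]
tool_rot: [-0.259, 0.657, 0.658, 0.261]
contact_force: [0.7, 0.0, -1.0]
gripper_width: 0.996
grasp_force: 0.0
```

```bash
python3 tilt.py; python3 - <<'E'
from h import *
p=manip.grab_frame('wrist')
for d in manip.silhouettes(p,'weight')[:1]:
    ys,xs=np.nonzero(d['pixels']);print(d['score'],len(xs),xs.min(),xs.max(),ys.min(),ys.max())
print(pix(p,[.624,.033,.1]),pix(p,[.624,.033,.052]),pix(p,[.624,.033,.01]))
t=manip.grab_frame('top')
for n in('stylus','cone','rollon','watch','candle','bowl'):
  for d in manip.spot_point(t,n)[:3]: print(n,round(d['score'],2),w(t,d['location']).round(4))
E
```

```text
38.0 [ 0.62400413 -0.10744113  0.19689168] [ 0.72687425  0.00638472 -0.95565635] [-0.32518899  0.01246283 -0.03197432] 0.9961703193019378
wrist origin 0.75 [0.6248 0.0359 0.0107]
wrist surf 0.8 [0.6223 0.0226 0.0533]
top origin 0.6 [0.6242 0.0341 0.0091]
scene origin 0.68 [0.6272 0.0347 0.0106]
scene surf 0.58 [0.635  0.0363 0.0498]
0.88 2638 231 278 124 197
[255. 133.] [255. 160.] [255. 179.]
stylus 0.83 [0.3674 0.3009 0.0113]
stylus 0.78 [0.4121 0.0703 0.0081]
stylus 0.58 [0.4929 0.2861 0.0184]
cone 0.69 [0.5077 0.0952 0.0053]
rollon 0.42 [0.6376 0.1082 0.006 ]
watch 0.78 [ 0.5741 -0.088   0.0046]
watch 0.43 [0.5728 0.0321 0.0133]
bowl 0.5 [ 0.6271 -0.4382  0.0043]
```

```bash
python3 -c "
from plant import manip
print(manip.job_done())"
```

```text
the job is handed in; nothing more can be done
None
```

I touched all six panels in order; the left-back one was high. The stylus is back in its stand and the weight is standing on that panel, about 2–3 mm off centre by the cameras; the job is handed in, but no verdict was returned.

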